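# Open the ball-mill jar and lay its screw lid on the ware board

## Robot

A 6-joint arm with a two-finger parallel gripper is mounted at the origin on the work surface. World frame = base frame: x ahead of the robot, y to its left, z up, the work surface at z = 0. Lengths are in mm, angles in rad, forces in N, time in s.
With the tool pointing down it reaches from about 275 to 850 mm from the base axis. Payload 19 kg.
Tool frame: the origin (TCP) lies on the centre line of the jaws, within the pads' length; the fingertips stand 11 mm ahead of it and the grasp point (between the pads) lies 8 mm behind it; z points along the fingers, x is the direction in which the jaws open and shut, and the axes are right-handed (so a half turn about z gives the same grasp; the last joint's range is limited). The gripper opens to 85 mm and grips with 20 to 120 N. Pads are 22 mm wide; open, the fingers measure 114 mm over their backs; the gripper's body (76 mm by 85 mm) begins 54 mm behind the grasp point. The pads swing forward as they close: fully open they stand 13 mm farther back than shut.
Start: joints at [1.175, 0.15, 1.437, -0, 1.554, -0.134], TCP at [148.827, 555.376, 242.267] pointing down, gripper open.
Joint ranges: [-2.8, 2.8], [-0.68, 2.1], [0.12, 2.68], [-1.39, 4.53], [0.16, 2.79], [-2.81, 2.81]. Speed limits (rad/s): [1.89, 1.89, 2.22, 3.01, 3.01, 3.01].

## Interface

Orientations are given as a 3x3 rotation matrix whose columns are the frame's x, y, z axes.
In Python, from station import status, snapshot, robot gives the robot as it stands.
- The arm moves only by the tool jog_arm, never from a script. Its argument "targets" is a list of rows, each a list of 5 numbers: the closure, from -1 (fully open) to 1 (shut), then the shift along the tool's x, y, z in cm, then the turn about the tool's z in rad. In form: [[fingers, dx, dy, dz, twist], ...]. A call has exactly 10 rows; each row is the pose to reach, as a shift and turn from the pose commanded when the call began, along the tool's axes at that moment; what a row does not reach only later rows make up. A row lasts 1/8 s, in which the tool goes at most 62.5 mm and 10.7 degrees, less where a joint would pass 70% of its speed; a pose out of reach is approached as far as the arm can. A call with a gripper value outside its range is refused whole. The fingers move at their own pace and stop on an object; "force" is the grip in N (left out, the last holds). Time passes only in rows, so rows that repeat a pose let the fingers close, or fill a call up. It gives the time, the measured TCP pose, the force and the opening at its end, in the units of the state.
- status.get_state(): the state, without advancing time (a new reading comes with each control period).
- snapshot(name): name is "scene" or "side" or "wrist"; returns a dict with "pixels" (480x640x3 uint8, red, green, blue), "z_map" (480x640 float32, mm along the optical axis (not along the pixel's ray), 0 where there is no reading), "fovy" (degrees; the focal length in pixels is half the picture's height over the tangent of half this angle, whatever the lens; pixels are square), "cx", "cy" (the principal point, pixels), "R" (3x3) and "t" (3): a world point X has camera coordinates R X + t. Camera axes: x right, y down, z forward; pixel columns grow to the right and rows downward; lengths in mm; the calibration is good to about 2 mm. The wrist camera is an equidistant fisheye: a pixel r from the principal point sees the ray r / f radians off the axis. A picture is of the moment at which its call begins.
- robot.close_job(): hands the job in, once; it reports no verdict.
The state is a dict: "t": time; "q": joint angles; "joint_velocities": joint speeds; "joint_torque": joint torques, N m; "tcp_pos": TCP position; "tcp_rot": TCP orientation; "contact_force": force on the tool from outside, world axes, zero at the start; "wrist_torque": the same for the moment, N m; "gripper_width": opening from 0.0 (shut) to 1.0 (fully open).
Only numpy, scipy, OpenCV 4.12 (cv2) and the standard library are available. Lean on these libraries where they do the work, as an engineer would, in place of code of your own. Each camera call takes 0.05 s, during which the arm holds its last target.

## Task

The milling run is over: open the ball-mill jar. Spin its screw lid off counter-clockwise by pushing its wing bar round, several turns until the threads let go, without forcing the thread, then lift it off and lower it, not drop it, onto the clear part of the ware board, lying flat with its bar up and the round of the lid wholly on the board. Leave the vase, the bowl and the loop tool where they are.

Things in the scene. Friction and masses are not known exactly. Their poses are not given: they have to be found in the camera images.
- mill_jar: Ball-mill jar upright on the bench, full, too heavy to shift (fixed): off-white plastic cylinder 140 mm across with two black rubber tyres (148 mm), 128 mm to the shoulder, then a threaded neck (87 mm over the thread) up to the rim 172 mm above the bench. Origin: centre of its underside; z up is the thread's axis.
- lid: Grey screw lid of the jar, 0.19 to 0.40 kg: round ribbed skirt 100 mm across, flat top face 48 mm above its lower edge, and on that a straight upright wing bar right across the middle, along the lid's own x: 136 mm long (18 mm past the skirt each side), 16 mm wide, 18 mm tall. Origin: centre of the skirt's lower edge, z up; screwed home it is 130 mm above the bench.
- lid_bar (a point): Centre of the top face of the lid's wing bar, 66 mm above the lid's origin; the space on both sides of the bar, above the lid's top face, is free.
- ware_board: Pale wooden ware board lying on the bench, fixed, 340 mm long (its x, roughly away from the robot), 180 mm wide (its y), top face 28 mm above the bench. Origin: centre of its underside, at bench height. The bisque vase stands towards its +x end, the rest is clear.
- board_space (a point): Middle of the clear part of the board, on its top face, 55 mm from the board's centre towards its -x end; the lid set down here has some 25 mm of board or more to spare all round.
- vase: Bisque vase standing on the far end of the board, 78 mm across, 118 mm tall. Origin: centre of its foot. Bystander.
- bowl: Small bisque bowl on the bench, 90 mm across, 50 mm tall. Origin: centre of its foot. Bystander.
- loop_tool: Wooden-handled loop tool lying on the bench along its x, 165 mm long, 13 mm thick. Origin: under the middle. Bystander.
- jar_mouth (a point): Centre of the jar's rim, 172 mm up. Right-hand thread, 8 mm per turn. The lid opens counter-clockwise seen from above, easily if pushed near the end of its bar, and stays where left; pushed hard it rocks a few degrees in its last turn. It is free after 2.25 turns, 18 mm higher, then must go straight up 25 mm or more to clear the neck. Past 2.4 turns it may click down one thread but stays free.
Things that resemble listed ones, but are neither listed nor needed, are in the scene too. Leave any orange, pink or red look-alike of the lid alone.

How it is judged:
By the outcome, as a careful person would: the job done as asked, in the order asked, and still so for the second after the job is handed in, with the robot touching nothing.
It also fails if it takes over 72 s, if anything falls off the work surface, if the arm or the gripper's body presses on something with over 40 N, if the wrist force passes 120 N, or if a joint passes its speed limit or range.

## Working session

There is one attempt and no reset: what is moved stays moved. The work goes in short steps, Python scripts to look and compute and a tool call to move; the robot and the scene stay as the last step left them, time stands still between calls to the robot, and variables do not carry over. Pictures are saved under pics/ and viewed, and the job is handed in when it is done.

Besides the shell and the picture viewer there is one more tool, called after "Emit:" by a JSON object that holds its "fn" and its "kwargs". jog_arm: Moves the arm, as the interface text tells. Its arguments: {"type":"object","properties":{"targets":{"type":"array"},"force":{"type":"number"}},"required":["targets"]}

```bash
mkdir -p pics; ls; python3 - <<'E'
from station import status, snapshot, robot
import cv2
for n in ["scene","side","wrist"]:
    s=snapshot(n); cv2.imwrite(f"pics/{n}0.png",s["pixels"][:,:,::-1]); print(n,s["fovy"],s["cx"],s["cy"],s["R"],s["t"])
st=status.get_state(); print(st)
E
```

```text
pics
scene 56.848300873417166 321.46435604344805 240.56390932063115 [[ 0.02645162  0.99963933 -0.00463974]
 [ 0.54542261 -0.01832183 -0.83796091]
 [-0.83774369  0.0196348  -0.54571054]] [  37.81980575 -155.17812071 1350.55883291]
side 55.2822503142045 324.5091507323237 240.80772985941815 [[ 0.7828473  -0.62211622  0.01102293]
 [-0.32145787 -0.4195516  -0.84890594]
 [ 0.53274284  0.66102032 -0.52842899]] [-433.60715802  255.62368877  769.71349757]
wrist 65.70646984690485 318.21740070625543 239.64162244184374 [[ 0.26005847  0.96559233 -0.0010263 ]
 [ 0.91942458 -0.24729932  0.30578013]
 [ 0.29500515 -0.08046432 -0.9521016 ]] [-575.60090559  -38.35178204  380.43778171]
{'t': 0.15, 'q': array([ 1.17499859e+00,  1.50852137e-01,  1.43786611e+00,  1.63983277e-05,
        1.55378437e+00, -1.33971409e-01]), 'joint_velocities': array([ 0.00061284,  0.000305  , -0.00234305, -0.00128209, -0.00020237,
       -0.00053786]), 'joint_torque': array([ 2.34510982e-03, -7.13388634e+01, -5.71040511e+01, -9.52728396e-05,
        7.33091030e-03, -1.08139757e-04]), 'tcp_pos': array([148.76574992, 555.24002827, 241.8338017 ]), 'tcp_rot': array([[ 2.58845184e-01,  9.65918753e-01, -3.65958481e-04],
       [ 9.65918403e-01, -2.58845406e-01, -8.33289331e-04],
       [-8.99616463e-04, -1.37793102e-04, -9.99999586e-01]]), 'contact_force': array([ 0.14541232, -0.704721  , -0.35936437]), 'wrist_torque': array([-0.02834365,  0.02388078, -0.01047252]), 'gripper_width': 1.0031210206478307}
```

View pics/scene0.png

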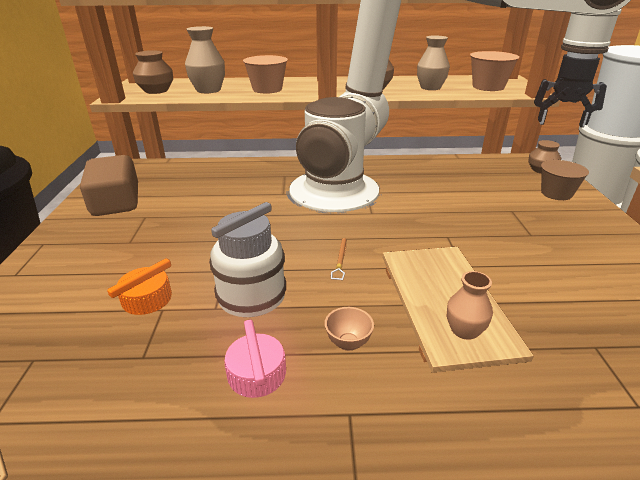

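View pics/side0.png

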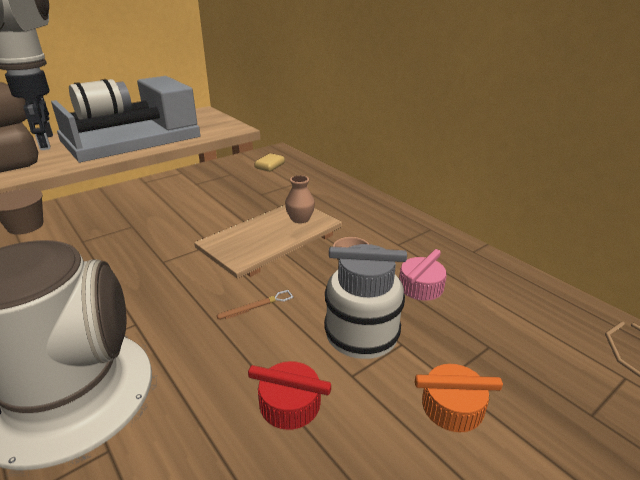

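View pics/wrist0.png

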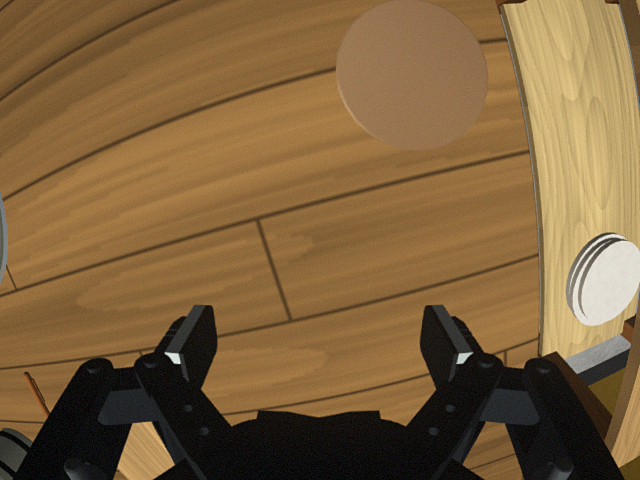

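Scene view: grey lid on the jar (244,222); look-alikes are orange (145,290), pink (255,365), and red (side view 290,395). The board is at (455,305), vase (470,305), bowl (349,328) and loop tool (340,260). The lid I want is the grey one on the off-white jar, at side view (367,265). I'll measure it from depth and check it in a crop.

```bash
cat > h.py <<'E'
import numpy as np, cv2
from station import status, snapshot, robot
def pts(s):
    f=240/np.tan(np.radians(s["fovy"]/2)); z=s["z_map"]
    v,u=np.mgrid[0:480,0:640]
    C=np.stack([(u-s["cx"])/f*z,(v-s["cy"])/f*z,z],-1)
    W=(C-s["t"])@s["R"]   # R^T (C-t)
    W[z<=0]=np.nan
    return W
def proj(s,X):
    f=240/np.tan(np.radians(s["fovy"]/2)); c=s["R"]@np.array(X)+s["t"]
    return f*c[0]/c[2]+s["cx"],f*c[1]/c[2]+s["cy"]
def rect(P):
    r=cv2.minAreaRect(P[:,:2].astype(np.float32)); return r
E
python3 - <<'E'
from h import *
for n in ["scene","side"]:
    s=snapshot(n); W=pts(s); hsv=cv2.cvtColor(s["pixels"],cv2.COLOR_RGB2HSV)
    box=np.zeros((480,640),bool)
    if n=="scene": box[195:320,200:300]=1
    else: box[235:360,315:412]=1
    grey=box&(hsv[...,1]<70)
    m=grey&(W[...,2]>188)&(hsv[...,2]<140)&(W[...,2]<215)
    P=W[m]; print(n,"bar n",len(P),"z med",np.median(P[:,2]),np.percentile(P[:,2],[5,95]),rect(P))
    top=P[P[:,2]>np.percentile(P[:,2],40)]; print(" rect top",rect(top), np.median(top[:,2]))
    # lid top face
    m=grey&(abs(W[...,2]-178)<4); P=W[m]; print(" face",len(P),P.mean(0))
    m=grey&(W[...,2]>135)&(W[...,2]<172)&(hsv[...,2]<140); P=W[m]
    A=np.c_[2*P[:,:2],np.ones(len(P))]; b=(P[:,:2]**2).sum(1); c=np.linalg.lstsq(A,b,rcond=None)[0]; print(" skirt circle",c[:2],np.sqrt(c[2]+c[0]**2+c[1]**2),len(P))
    m=box&(W[...,2]>20)&(W[...,2]<90)&(hsv[...,1]<60); P=W[m]
    A=np.c_[2*P[:,:2],np.ones(len(P))]; b=(P[:,:2]**2).sum(1); c=np.linalg.lstsq(A,b,rcond=None)[0]; print(" jar circle",c[:2],np.sqrt(c[2]+c[0]**2+c[1]**2),len(P))
    # board
    m=(abs(W[...,2]-28)<6)&(W[...,1]>100)&(W[...,1]<450)&(W[...,0]>200)&(W[...,0]<800)
    m=cv2.morphologyEx(m.astype(np.uint8),cv2.MORPH_OPEN,np.ones((5,5)))
    k,l,st,_=cv2.connectedComponentsWithStats(m); i=1+np.argmax(st[1:,4]); P=W[l==i]; print(" board",rect(P),np.median(P[:,2]),cv2.boxPoints(rect(P)).round())
    # others
    for nm,lo,hi in [("vase",60,140)]:
        m=(W[...,2]>lo)&(W[...,2]<hi)&(W[...,1]>100)&(W[...,1]<450)&(W[...,0]>350)&(W[...,0]<800); P=W[m]; print(nm,P.mean(0),P.max(0),P.min(0))
    c=s["pixels"][190:330,190:310] if n=="scene" else s["pixels"][230:370,300:430]
    cv2.imwrite(f"pics/crop_{n}.png",cv2.resize(c,None,fx=4,fy=4)[:,:,::-1])
E
```

```text
scene bar n 220 z med 191.593138980047 [188.45541318 194.84637021] ((496.8009948730469, -194.86141967773438), (13.592493057250977, 135.3306427001953), 42.64496612548828)
 rect top ((496.5771484375, -194.61837768554688), (13.592493057250977, 134.66981506347656), 42.64496612548828) 192.79152216265697
 face 726 [ 503.48712872 -190.61895663  178.17783637]
 skirt circle [ 490.39705415 -198.58249419] 49.13340109769098 856
 jar circle [ 490.46040756 -198.57492779] 69.36832344512445 1301
 board ((537.24755859375, 198.98312377929688), (343.79132080078125, 180.9502410888672), 6.137666702270508) 28.04078959699921 [[357. 271.]
 [376.  91.]
 [718. 127.]
 [698. 307.]]
vase [655.04778729 196.66153316  96.27221916] [673.81700666 242.99725192 139.86581657] [612.67266581 167.27410451  60.04722802]
side bar n 602 z med 194.7907174545959 [188.95735761 196.91505707] ((488.2662048339844, -198.5157012939453), (19.181684494018555, 133.4419403076172), 47.2432746887207)
 rect top ((488.4833984375, -198.2751922607422), (18.623998641967773, 133.44444274902344), 46.848628997802734) 195.77021476820792
 face 911 [ 478.23671835 -210.11788961  178.02712239]
 skirt circle [ 489.32696564 -197.584156  ] 49.461981810177264 973
 jar circle [ 502.43301048 -183.34305101] 87.15133597929744 2087
 board ((536.7880859375, 199.31430053710938), (343.432861328125, 184.13404846191406), 5.45766544342041) 28.521419401842095 [[357. 275.]
 [375.  91.]
 [716. 124.]
 [699. 307.]]
vase [619.73808747 187.68166856  95.73576579] [663.56312277 226.97157611 139.67136219] [593.37302833 166.48894526  60.016116  ]
```

View pics/crop_scene.png

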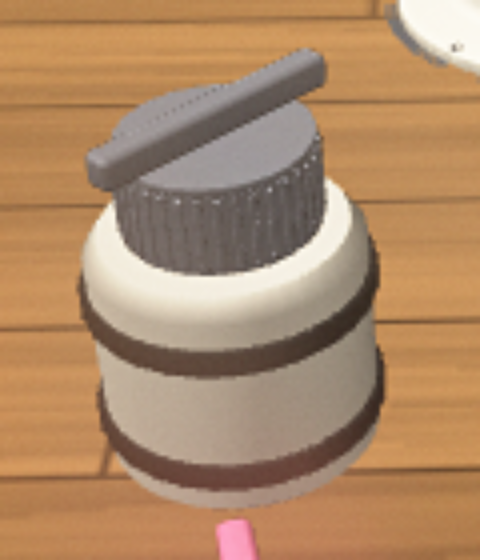

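The crop confirms it: grey ribbed lid with its bar on the off-white jar with two tyres. The axis is about (490,-198), with both views within 1 mm, and the bar top is near 196 mm as specified. Next I'll refine the bar angle.

```bash
cat >> h.py <<'E'
AX=np.array([490.,-198.])
def bar(n,lo=190,hi=220,s=None,c=AX,R=90):
    s=s or snapshot(n); W=pts(s); hsv=cv2.cvtColor(s["pixels"],cv2.COLOR_RGB2HSV)
    d=np.hypot(W[...,0]-c[0],W[...,1]-c[1])
    m=(d<R)&(W[...,2]>lo)&(W[...,2]<hi)&(hsv[...,1]<70)&(hsv[...,2]<170)&(hsv[...,2]>50)
    m=cv2.morphologyEx(m.astype(np.uint8),cv2.MORPH_CLOSE,np.ones((3,3)))
    k,l,st,_=cv2.connectedComponentsWithStats(m)
    if k<2: print(n,"none"); return
    i=1+np.argmax(st[1:,4]); P=W[(l==i)]; P=P[np.isfinite(P[:,0])]
    vx,vy,x0,y0=cv2.fitLine(P[:,:2].astype(np.float32),cv2.DIST_HUBER,0,.01,.01).ravel()
    t=(P[:,:2]-[x0,y0])@[vx,vy]
    mid=np.array([x0,y0])+np.array([vx,vy])*(t.max()+t.min())/2
    print(n,len(P),"ang %.1f"%(np.degrees(np.arctan2(vy,vx))%180),"len %.0f"%np.ptp(t),"mid",mid.round(1),"ztop %.1f"%np.percentile(P[:,2],97))
    return s
def rows(targets):
    """world targets (x,y,z,twist) -> tool shift cm, from measured pose"""
    st=status.get_state(); R=st["tcp_rot"]; p=st["tcp_pos"]
    for T in targets: print((R.T@(np.array(T[:3])-p)/10).round(2), T[3:])
E
python3 - <<'E'
from h import *
bar("scene");bar("side")
rows([(430,200,262),(485,-142,225)])
E
```

```text
scene 418 ang 136.5 len 134 mid [ 494.5 -195.9] ztop 197.1
side 546 ang 137.3 len 134 mid [ 485.6 -201.4] ztop 197.2
[-27.05  36.36  -1.98] ()
[-58.66  50.52   1.73] ()
```

Emit:
{"fn": "jog_arm", "kwargs": {"targets": [[1,-3,4,-0.5,0.16],[1,-6,8,-1,0.33],[1,-9,12,-1.5,0.5],[1,-12,16,-2,0.66],[1,-15,20,-2,0.83],[1,-18,24,-2,1.0],[1,-21,28,-2,1.16],[1,-24,32,-2,1.33],[1,-27,36,-2,1.5],[1,-30,38,-2,1.66]], "force": 60}}

```text
t: 1.6
tcp_pos: [439.3, 165.5, 262.1]
tcp_rot: [[0.937, -0.35, -0.0], [-0.35, -0.937, -0.0], [-0.0, 0.0, -1.0]]
contact_force: [-0.2, -0.6, 0.6]
gripper_width: -0.001
```

```bash
python3 - <<'E'
from h import *
st=status.get_state(); print(st["t"],st["tcp_pos"],st["tcp_rot"][:,0],st["q"],st["gripper_width"],st["contact_force"])
rows([(484,-141,235)])
E
```

```text
1.6 [439.29773038 165.54514623 262.06699862] [ 9.36789995e-01 -3.49892089e-01 -1.77387210e-04] [ 1.96179326e-01 -7.80253731e-02  1.63418043e+00 -1.91542489e-04
  1.58576452e+00  5.53632376e-01] -0.0014089526595181686 [-0.21998055 -0.55564244  0.59988316]
[14.91 27.15  2.71] ()
```

Emit:
{"fn": "jog_arm", "kwargs": {"targets": [[1,1.6,3,0,0],[1,3.3,6,0,0],[1,5,9,0,0],[1,6.6,12,0,0],[1,8.3,15,0,0],[1,10,18,0,0],[1,11.6,21,1,0],[1,13.3,24.2,2,0],[1,14.9,27.2,2.7,0],[1,14.9,27.2,3.7,0]]}}

```text
t: 2.85
tcp_pos: [484.7, -141.2, 224.8]
tcp_rot: [[0.938, -0.346, -0.0], [-0.346, -0.938, -0.0], [-0.0, 0.0, -1.0]]
contact_force: [0.1, -0.2, 0.1]
gripper_width: -0.007
```

```bash
python3 - <<'E'
from h import *
st=status.get_state(); print(st["t"],st["tcp_pos"],st["q"],st["contact_force"])
s=snapshot("side"); cv2.imwrite("pics/side1.png",cv2.resize(s["pixels"][150:390,280:460],None,fx=3,fy=3)[:,:,::-1][:600])
rows([(484,-141,195)])
E
```

```text
2.85 [ 484.70097893 -141.23543541  224.84847831] [-4.36010562e-01  1.04414932e-02  1.62339221e+00 -3.85481860e-04
  1.50785113e+00 -8.26191363e-02] [ 0.0644921  -0.15743772  0.06280118]
[0.02 0.11 2.85] ()
```

View pics/side1.png

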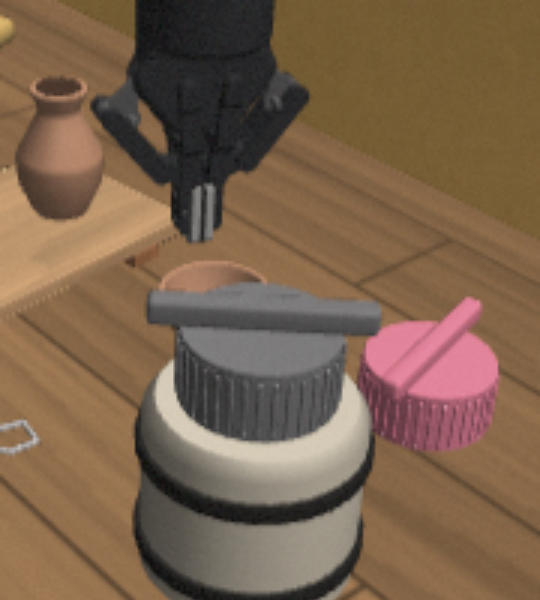

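Side view: the shut fingertips (200,235) hang behind the bar's left end (150,305), on the correct side for a counter-clockwise push, and nothing is in the way below. I'll go down and start pushing slowly.

```bash
cat >> h.py <<'E'
def orbit(step,n=10,r=57,z0=195,a0=137,hold=0):
    """step deg per row; z follows total lid turn estimate (finger angle +~25 - a0)"""
    st=status.get_state(); R=st["tcp_rot"]; p=st["tcp_pos"]
    a=np.degrees(np.arctan2(p[1]-AX[1],p[0]-AX[0])); 
    f=json.load(open("ang.json")); prev=f["a"]
    a=prev+((a-prev+180)%360-180)
    print("t",st["t"],"finger ang %.1f r %.1f z %.1f F %s |F| %.1f"%(a,np.hypot(*(p[:2]-AX)),p[2],st["contact_force"].round(1),np.linalg.norm(st["contact_force"])), "Tq",st["wrist_torque"].round(2))
    out=[]
    for i in range(1,n+1):
        b=np.radians(a+step*i); lidturn=max(0,(a+step*i+25-a0)/360)
        T=[AX[0]+r*np.cos(b),AX[1]+r*np.sin(b),z0+8*lidturn]
        out.append((R.T@(np.array(T)-p)/10).round(1 if 0 else 2).tolist())
    for o in out: print("[1, %.1f, %.1f, %.2f, 0],"%tuple(o),end=" ")
    print(); json.dump({"a":a},open("ang.json","w"))
import json
E
echo '{"a":95}'>ang.json
```

Emit:
{"fn": "jog_arm", "kwargs": {"targets": [[1,0,0,0.8,0],[1,0,0,1.6,0],[1,0,0,2.4,0],[1,0,0,2.9,0],[1,0,0,2.9,0],[1,0,0,2.9,0],[1,0,0,2.9,0],[1,0,0,2.9,0],[1,0,0,2.9,0],[1,0,0,2.9,0]]}}

```text
t: 4.15
tcp_pos: [484.6, -139.4, 196.3]
tcp_rot: [[0.939, -0.344, -0.0], [-0.344, -0.939, -0.0], [0.0, 0.0, -1.0]]
contact_force: [-0.1, 0.4, -0.1]
gripper_width: -0.001
```

```bash
python3 -c "
from h import *
orbit(5)"
```

```text
t 4.15 finger ang 95.2 r 58.8 z 196.3 F [-0.1  0.4 -0.1] |F| 0.4 Tq [ 0.05 -0.03 -0.04]
[1, -0.4, 0.4, 0.13, 0], [1, -0.8, 0.7, 0.13, 0], [1, -1.2, 1.0, 0.13, 0], [1, -1.5, 1.3, 0.13, 0], [1, -1.9, 1.7, 0.12, 0], [1, -2.2, 2.1, 0.10, 0], [1, -2.4, 2.5, 0.09, 0], [1, -2.7, 2.9, 0.08, 0], [1, -2.9, 3.4, 0.07, 0], [1, -3.0, 3.9, 0.06, 0],
```

Emit:
{"fn": "jog_arm", "kwargs": {"targets": [[1,-0.4,0.4,0.1,0],[1,-0.8,0.7,0.1,0],[1,-1.2,1.0,0.1,0],[1,-1.5,1.3,0.1,0],[1,-1.9,1.7,0.1,0],[1,-2.2,2.1,0.1,0],[1,-2.4,2.5,0.1,0],[1,-2.7,2.9,0.1,0],[1,-2.9,3.4,0.1,0],[1,-3.0,3.9,0.05,0]]}}

```text
t: 5.4
tcp_pos: [442.8, -166.0, 195.8]
tcp_rot: [[0.939, -0.344, -0.0], [-0.344, -0.939, -0.0], [-0.0, 0.0, -1.0]]
contact_force: [0.2, -1.0, 0.0]
gripper_width: -0.001
```

```bash
python3 -c "
from h import *
orbit(7)"
```

```text
t 5.4 finger ang 145.8 r 57.0 z 195.8 F [ 0.2 -1.   0. ] |F| 1.0 Tq [ 0.05 -0.06 -0.  ]
[1, -0.1, 0.7, -0.01, 0], [1, -0.2, 1.4, -0.02, 0], [1, -0.1, 2.1, -0.04, 0], [1, -0.0, 2.8, -0.06, 0], [1, 0.2, 3.4, -0.07, 0], [1, 0.5, 4.1, -0.09, 0], [1, 0.9, 4.7, -0.10, 0], [1, 1.3, 5.2, -0.12, 0], [1, 1.8, 5.7, -0.13, 0], [1, 2.3, 6.1, -0.15, 0],
```

```bash
python3 - <<'E'
from h import *
s=bar("side"); cv2.imwrite("pics/side2.png",cv2.resize(s["pixels"][190:390,280:460],None,fx=3,fy=3)[:,:,::-1][:600])
bar("scene")
E
```

```text
side 673 ang 160.3 len 135 mid [ 487.5 -200.1] ztop 215.4
scene 505 ang 156.5 len 132 mid [ 495.3 -192.5] ztop 216.7
```

View pics/side2.png

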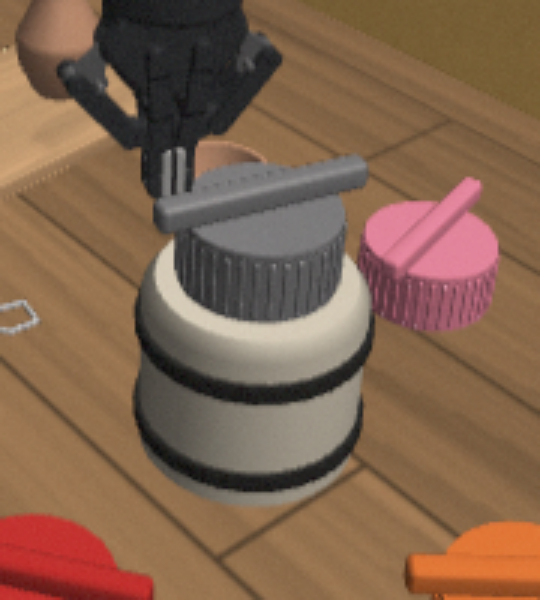

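The lid turned from 137° to about 160° on a light push, with the fingertip (165,185) behind the bar end. I'll keep orbiting.

Emit:
{"fn": "jog_arm", "kwargs": {"targets": [[1,-0.1,0.7,0,0],[1,-0.2,1.4,0,0],[1,-0.1,2.1,-0.05,0],[1,0,2.8,-0.05,0],[1,0.2,3.4,-0.1,0],[1,0.5,4.1,-0.1,0],[1,0.9,4.7,-0.1,0],[1,1.3,5.2,-0.1,0],[1,1.8,5.7,-0.15,0],[1,2.3,6.1,-0.15,0]]}}

```text
t: 6.75
tcp_pos: [443.9, -231.3, 197.3]
tcp_rot: [[0.939, -0.344, -0.0], [-0.344, -0.939, -0.0], [-0.0, 0.0, -1.0]]
contact_force: [-0.6, -0.2, -0.1]
gripper_width: 0.0
```

```bash
python3 -c "
from h import *
orbit(8)"
```

```text
t 6.75 finger ang 215.9 r 56.9 z 197.3 F [-0.6 -0.2 -0.1] |F| 0.6 Tq [ 0.09 -0.    0.02]
[1, 0.7, 0.4, -0.02, 0], [1, 1.4, 0.7, -0.03, 0], [1, 2.2, 0.9, -0.05, 0], [1, 3.0, 1.0, -0.07, 0], [1, 3.8, 1.0, -0.09, 0], [1, 4.6, 0.8, -0.11, 0], [1, 5.3, 0.6, -0.12, 0], [1, 6.0, 0.2, -0.14, 0], [1, 6.7, -0.2, -0.16, 0], [1, 7.3, -0.8, -0.18, 0],
```

Emit:
{"fn": "jog_arm", "kwargs": {"targets": [[1,0.7,0.4,0,0],[1,1.4,0.7,-0.05,0],[1,2.2,0.9,-0.05,0],[1,3.0,1.0,-0.05,0],[1,3.8,1.0,-0.1,0],[1,4.6,0.8,-0.1,0],[1,5.3,0.6,-0.1,0],[1,6.0,0.2,-0.15,0],[1,6.7,-0.2,-0.15,0],[1,7.3,-0.8,-0.2,0]]}}

```text
t: 8.0
tcp_pos: [515.5, -248.3, 199.3]
tcp_rot: [[0.939, -0.344, -0.0], [-0.344, -0.939, -0.0], [-0.0, 0.0, -1.0]]
contact_force: [-0.6, -0.5, -0.4]
gripper_width: 0.001
```

```bash
python3 -c "
from h import *
orbit(8); bar('side'); bar('scene')"
```

```text
t 8.0 finger ang 296.9 r 56.4 z 199.3 F [-0.6 -0.5 -0.4] |F| 0.9 Tq [-0.04  0.06  0.01]
[1, 0.6, -0.6, 0.00, 0], [1, 1.0, -1.3, -0.01, 0], [1, 1.3, -2.0, -0.03, 0], [1, 1.5, -2.8, -0.05, 0], [1, 1.6, -3.5, -0.07, 0], [1, 1.6, -4.3, -0.09, 0], [1, 1.4, -5.1, -0.10, 0], [1, 1.2, -5.9, -0.12, 0], [1, 0.9, -6.6, -0.14, 0], [1, 0.4, -7.3, -0.16, 0], 
side 556 ang 138.3 len 108 mid [ 475.5 -193.6] ztop 200.9
scene 600 ang 138.1 len 136 mid [ 494.8 -195.9] ztop 214.9
```

Emit:
{"fn": "jog_arm", "kwargs": {"targets": [[1,0.6,-0.6,0,0],[1,1.0,-1.3,0,0],[1,1.3,-2.0,-0.05,0],[1,1.5,-2.8,-0.05,0],[1,1.6,-3.5,-0.05,0],[1,1.6,-4.3,-0.1,0],[1,1.4,-5.1,-0.1,0],[1,1.2,-5.9,-0.1,0],[1,0.9,-6.6,-0.15,0],[1,0.4,-7.3,-0.15,0]]}}

```text
t: 9.35
tcp_pos: [543.7, -180.8, 200.9]
tcp_rot: [[0.939, -0.344, 0.0], [-0.344, -0.939, -0.0], [0.0, 0.0, -1.0]]
contact_force: [-0.0, -0.7, 1.3]
gripper_width: -0.001
```

```bash
python3 -c "
from h import *
orbit(8)"
```

```text
t 9.35 finger ang 377.7 r 56.4 z 200.9 F [-0.  -0.7  1.3] |F| 1.5 Tq [-0.16  0.02  0.01]
[1, -0.5, -0.6, -0.02, 0], [1, -1.1, -1.1, -0.04, 0], [1, -1.8, -1.6, -0.05, 0], [1, -2.5, -1.9, -0.07, 0], [1, -3.3, -2.1, -0.09, 0], [1, -4.0, -2.2, -0.11, 0], [1, -4.8, -2.2, -0.13, 0], [1, -5.6, -2.1, -0.14, 0], [1, -6.4, -1.9, -0.16, 0], [1, -7.1, -1.6, -0.18, 0],
```

Emit:
{"fn": "jog_arm", "kwargs": {"targets": [[1,-0.5,-0.6,0,0],[1,-1.1,-1.1,-0.05,0],[1,-1.8,-1.6,-0.05,0],[1,-2.5,-1.9,-0.05,0],[1,-3.3,-2.1,-0.1,0],[1,-4.0,-2.2,-0.1,0],[1,-4.8,-2.2,-0.15,0],[1,-5.6,-2.1,-0.15,0],[1,-6.4,-1.9,-0.15,0],[1,-7.1,-1.6,-0.2,0]]}}

```text
t: 10.6
tcp_pos: [482.1, -141.9, 202.8]
tcp_rot: [[0.939, -0.344, -0.0], [-0.344, -0.939, -0.0], [-0.0, 0.0, -1.0]]
contact_force: [0.3, -0.4, 0.6]
gripper_width: 0.003
```

```bash
python3 -c "
from h import *
orbit(7);bar('side'); bar('scene')"
```

```text
t 10.6 finger ang 458.1 r 56.7 z 202.8 F [ 0.3 -0.4  0.6] |F| 0.8 Tq [-0.04 -0.11  0.02]
[1, -0.6, 0.3, -0.00, 0], [1, -1.1, 0.8, -0.02, 0], [1, -1.6, 1.3, -0.03, 0], [1, -2.1, 1.8, -0.05, 0], [1, -2.4, 2.4, -0.06, 0], [1, -2.7, 3.1, -0.08, 0], [1, -2.9, 3.7, -0.09, 0], [1, -3.0, 4.4, -0.11, 0], [1, -3.0, 5.1, -0.13, 0], [1, -3.0, 5.8, -0.14, 0], 
side 923 ang 118.0 len 191 mid [ 470.8 -176.4] ztop 215.8
scene 735 ang 116.0 len 133 mid [ 497.9 -196.1] ztop 217.1
```

Emit:
{"fn": "jog_arm", "kwargs": {"targets": [[1,-0.6,0.3,0,0],[1,-1.1,0.8,0,0],[1,-1.6,1.3,-0.05,0],[1,-2.1,1.8,-0.05,0],[1,-2.4,2.4,-0.05,0],[1,-2.7,3.1,-0.1,0],[1,-2.9,3.7,-0.1,0],[1,-3.0,4.4,-0.1,0],[1,-3.0,5.1,-0.15,0],[1,-3.0,5.8,-0.15,0]]}}

```text
t: 11.95
tcp_pos: [434.4, -186.5, 204.4]
tcp_rot: [[0.939, -0.344, -0.0], [-0.344, -0.939, -0.0], [-0.0, 0.0, -1.0]]
contact_force: [1.0, -0.2, -0.0]
gripper_width: 0.001
```

```bash
python3 -c "
from h import *
orbit(7)"
```

```text
t 11.95 finger ang 528.3 r 56.8 z 204.4 F [ 1.  -0.2 -0. ] |F| 1.0 Tq [ 0.04 -0.07 -0.03]
[1, 0.1, 0.7, -0.01, 0], [1, 0.3, 1.3, -0.02, 0], [1, 0.7, 2.0, -0.04, 0], [1, 1.0, 2.5, -0.05, 0], [1, 1.5, 3.1, -0.07, 0], [1, 2.0, 3.6, -0.08, 0], [1, 2.5, 4.0, -0.10, 0], [1, 3.1, 4.3, -0.11, 0], [1, 3.8, 4.6, -0.13, 0], [1, 4.5, 4.8, -0.14, 0],
```

Emit:
{"fn": "jog_arm", "kwargs": {"targets": [[1,0.1,0.7,0,0],[1,0.3,1.3,0,0],[1,0.7,2.0,-0.05,0],[1,1.0,2.5,-0.05,0],[1,1.5,3.1,-0.05,0],[1,2.0,3.6,-0.1,0],[1,2.5,4.0,-0.1,0],[1,3.1,4.3,-0.1,0],[1,3.8,4.6,-0.15,0],[1,4.5,4.8,-0.15,0]]}}

```text
t: 13.2
tcp_pos: [460.7, -246.9, 205.9]
tcp_rot: [[0.939, -0.344, 0.0], [-0.344, -0.939, -0.0], [0.0, 0.0, -1.0]]
contact_force: [0.1, 0.5, -0.1]
gripper_width: -0.003
```

```bash
python3 -c "
from h import *
orbit(6)"
```

```text
t 13.2 finger ang 599.1 r 57.0 z 205.9 F [ 0.1  0.5 -0.1] |F| 0.5 Tq [0.1  0.11 0.02]
[1, 0.6, 0.1, -0.01, 0], [1, 1.2, 0.1, -0.02, 0], [1, 1.8, 0.1, -0.04, 0], [1, 2.4, -0.1, -0.05, 0], [1, 2.9, -0.2, -0.06, 0], [1, 3.5, -0.4, -0.08, 0], [1, 4.0, -0.7, -0.09, 0], [1, 4.5, -1.1, -0.10, 0], [1, 5.0, -1.4, -0.12, 0], [1, 5.4, -1.9, -0.13, 0],
```

Emit:
{"fn": "jog_arm", "kwargs": {"targets": [[1,0.6,0.1,0,0],[1,1.2,0.1,0,0],[1,1.8,0.1,-0.05,0],[1,2.4,-0.1,-0.05,0],[1,2.9,-0.2,-0.05,0],[1,3.5,-0.4,-0.1,0],[1,4.0,-0.7,-0.1,0],[1,4.5,-1.1,-0.1,0],[1,5.0,-1.4,-0.1,0],[1,5.4,-1.9,-0.15,0]]}}

```text
t: 14.45
tcp_pos: [517.9, -247.2, 207.3]
tcp_rot: [[0.939, -0.344, -0.0], [-0.344, -0.939, -0.0], [-0.0, 0.0, -1.0]]
contact_force: [-0.6, 0.1, -0.5]
gripper_width: 0.001
```

```bash
python3 -c "
from h import *
orbit(6);bar('side',hi=212); bar('scene',hi=212)"
```

```text
t 14.45 finger ang 659.6 r 56.5 z 207.3 F [-0.6  0.1 -0.5] |F| 0.7 Tq [-0.03  0.12  0.06]
[1, 0.4, -0.4, -0.00, 0], [1, 0.7, -0.9, -0.02, 0], [1, 1.0, -1.5, -0.03, 0], [1, 1.2, -2.1, -0.04, 0], [1, 1.3, -2.6, -0.06, 0], [1, 1.4, -3.2, -0.07, 0], [1, 1.4, -3.8, -0.08, 0], [1, 1.3, -4.4, -0.10, 0], [1, 1.2, -5.0, -0.11, 0], [1, 1.1, -5.6, -0.13, 0], 
side 1447 ang 139.3 len 160 mid [ 493.9 -212.6] ztop 208.6
scene 1255 ang 141.6 len 138 mid [ 495.6 -192.9] ztop 208.7
```

Emit:
{"fn": "jog_arm", "kwargs": {"targets": [[1,0.4,-0.4,0,0],[1,0.7,-0.9,0,0],[1,1.0,-1.5,-0.05,0],[1,1.2,-2.1,-0.05,0],[1,1.3,-2.6,-0.05,0],[1,1.4,-3.2,-0.05,0],[1,1.4,-3.8,-0.1,0],[1,1.3,-4.4,-0.1,0],[1,1.2,-5.0,-0.1,0],[1,1.1,-5.6,-0.15,0]]}}

```text
t: 15.8
tcp_pos: [547.1, -198.1, 208.9]
tcp_rot: [[0.939, -0.344, -0.0], [-0.344, -0.939, -0.0], [-0.0, 0.0, -1.0]]
contact_force: [-0.7, 0.0, 0.5]
gripper_width: 0.001
```

```bash
python3 -c "
from h import *
orbit(6)"
```

```text
t 15.8 finger ang 719.9 r 57.1 z 208.9 F [-0.7  0.   0.5] |F| 0.8 Tq [-0.1   0.01  0.06]
[1, -0.2, -0.5, 0.02, 0], [1, -0.5, -1.1, 0.01, 0], [1, -0.9, -1.6, -0.01, 0], [1, -1.3, -2.0, -0.02, 0], [1, -1.7, -2.4, -0.03, 0], [1, -2.2, -2.8, -0.05, 0], [1, -2.7, -3.1, -0.06, 0], [1, -3.2, -3.3, -0.07, 0], [1, -3.8, -3.5, -0.09, 0], [1, -4.4, -3.7, -0.10, 0],
```

Emit:
{"fn": "jog_arm", "kwargs": {"targets": [[1,-0.2,-0.5,0,0],[1,-0.5,-1.1,0,0],[1,-0.9,-1.6,0,0],[1,-1.3,-2.0,-0.05,0],[1,-1.7,-2.4,-0.05,0],[1,-2.2,-2.8,-0.05,0],[1,-2.7,-3.1,-0.05,0],[1,-3.2,-3.3,-0.1,0],[1,-3.8,-3.5,-0.1,0],[1,-4.4,-3.7,-0.1,0]]}}

```text
t: 17.05
tcp_pos: [518.2, -148.4, 209.9]
tcp_rot: [[0.939, -0.344, 0.0], [-0.344, -0.939, -0.0], [0.0, 0.0, -1.0]]
contact_force: [0.3, -0.1, 0.4]
gripper_width: -0.001
```

```bash
python3 -c "
from h import *
orbit(6)"
```

```text
t 17.05 finger ang 780.4 r 57.1 z 209.9 F [ 0.3 -0.1  0.4] |F| 0.5 Tq [-0.09 -0.07  0.02]
[1, -0.6, -0.1, -0.01, 0], [1, -1.2, -0.1, -0.02, 0], [1, -1.8, -0.0, -0.04, 0], [1, -2.4, 0.1, -0.05, 0], [1, -2.9, 0.3, -0.07, 0], [1, -3.5, 0.5, -0.08, 0], [1, -4.0, 0.8, -0.09, 0], [1, -4.5, 1.2, -0.11, 0], [1, -4.9, 1.6, -0.12, 0], [1, -5.3, 2.0, -0.13, 0],
```

Emit:
{"fn": "jog_arm", "kwargs": {"targets": [[1,-0.6,-0.1,0,0],[1,-1.2,-0.1,0,0],[1,-1.8,0,-0.05,0],[1,-2.4,0.1,-0.05,0],[1,-2.9,0.3,-0.05,0],[1,-3.5,0.5,-0.1,0],[1,-4.0,0.8,-0.1,0],[1,-4.5,1.2,-0.1,0],[1,-4.9,1.6,-0.1,0],[1,-5.3,2.0,-0.15,0]]}}

```text
t: 18.3
tcp_pos: [461.5, -149.4, 211.3]
tcp_rot: [[0.939, -0.344, -0.0], [-0.344, -0.939, -0.0], [-0.0, 0.0, -1.0]]
contact_force: [-0.2, 0.3, -0.7]
gripper_width: -0.003
```

```bash
python3 -c "
from h import *
orbit(5);bar('side',hi=214,lo=200); s=bar('scene',hi=214,lo=200)
s=snapshot('side');cv2.imwrite('pics/side3.png',cv2.resize(s['pixels'][190:390,280:460],None,fx=3,fy=3)[:,:,::-1][:600])"
```

```text
t 18.3 finger ang 840.4 r 56.4 z 211.3 F [-0.2  0.3 -0.7] |F| 0.8 Tq [ 0.03 -0.08  0.03]
[1, -0.3, 0.4, 0.00, 0], [1, -0.6, 0.8, -0.01, 0], [1, -0.8, 1.2, -0.02, 0], [1, -1.0, 1.7, -0.03, 0], [1, -1.2, 2.2, -0.04, 0], [1, -1.3, 2.6, -0.05, 0], [1, -1.3, 3.1, -0.07, 0], [1, -1.4, 3.6, -0.08, 0], [1, -1.3, 4.1, -0.09, 0], [1, -1.3, 4.6, -0.10, 0], 
side 788 ang 140.1 len 135 mid [ 485.  -203.2] ztop 212.7
scene 580 ang 139.5 len 132 mid [ 497.  -195.7] ztop 213.0
```

View pics/side3.png

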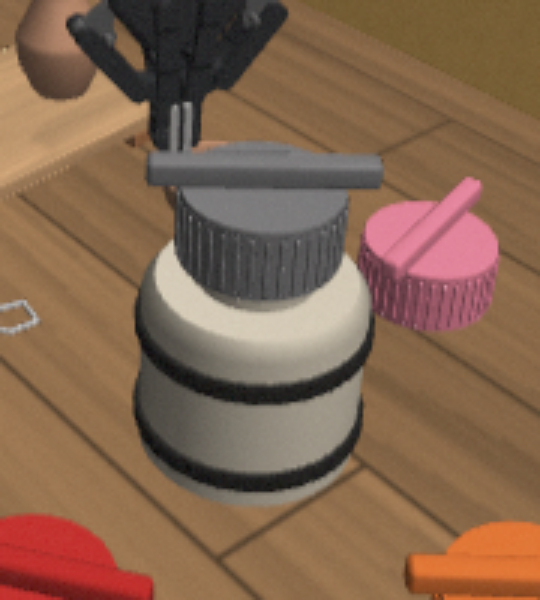

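The bar is level at 860°, which is 2.01 turns, with the skirt lifted off the shoulder. About 115° to go.

Emit:
{"fn": "jog_arm", "kwargs": {"targets": [[1,-0.3,0.4,0,0],[1,-0.6,0.8,0,0],[1,-0.8,1.2,0,0],[1,-1.0,1.7,-0.05,0],[1,-1.2,2.2,-0.05,0],[1,-1.3,2.6,-0.05,0],[1,-1.3,3.1,-0.05,0],[1,-1.4,3.6,-0.1,0],[1,-1.3,4.1,-0.1,0],[1,-1.3,4.6,-0.1,0]]}}

```text
t: 19.7
tcp_pos: [433.8, -188.3, 212.3]
tcp_rot: [[0.939, -0.344, -0.0], [-0.344, -0.939, -0.0], [-0.0, 0.0, -1.0]]
contact_force: [0.7, 0.6, 0.6]
gripper_width: -0.0
```

```bash
python3 -c "
from h import *
orbit(5,n=14);bar('side',hi=216,lo=200); s=bar('scene',hi=216,lo=200)"
```

```text
t 19.7 finger ang 890.2 r 57.1 z 212.3 F [0.7 0.6 0.6] |F| 1.1 Tq [ 0.07 -0.04  0.05]
[1, 0.1, 0.5, -0.01, 0], [1, 0.3, 1.0, -0.02, 0], [1, 0.5, 1.4, -0.03, 0], [1, 0.7, 1.9, -0.04, 0], [1, 1.0, 2.3, -0.05, 0], [1, 1.3, 2.7, -0.06, 0], [1, 1.6, 3.0, -0.08, 0], [1, 2.0, 3.4, -0.09, 0], [1, 2.4, 3.7, -0.10, 0], [1, 2.8, 3.9, -0.11, 0], [1, 3.2, 4.2, -0.12, 0], [1, 3.7, 4.3, -0.13, 0], [1, 4.2, 4.5, -0.14, 0], [1, 4.7, 4.6, -0.15, 0], 
side 678 ang 9.5 len 137 mid [ 489.1 -203.4] ztop 213.9
scene 424 ang 8.7 len 514 mid [ 304.4 -225.5] ztop 214.5
```

Emit:
{"fn": "jog_arm", "kwargs": {"targets": [[1,0.1,0.5,0,0],[1,0.3,1.0,0,0],[1,0.5,1.4,-0.05,0],[1,0.7,1.9,-0.05,0],[1,1.0,2.3,-0.05,0],[1,1.3,2.7,-0.05,0],[1,1.6,3.0,-0.1,0],[1,2.0,3.4,-0.1,0],[1,2.4,3.7,-0.1,0],[1,2.8,3.9,-0.1,0]]}}

```text
t: 21.05
tcp_pos: [446.9, -234.4, 213.3]
tcp_rot: [[0.939, -0.344, -0.0], [-0.344, -0.939, -0.0], [-0.0, 0.0, -1.0]]
contact_force: [-0.3, 0.3, 0.8]
gripper_width: 0.002
```

```bash
python3 -c "
from h import *
orbit(3,n=4);bar('side',hi=218,lo=200); s=bar('scene',hi=216,lo=200)
s=snapshot('side');cv2.imwrite('pics/side4.png',cv2.resize(s['pixels'][190:390,280:460],None,fx=3,fy=3)[:,:,::-1][:600])"
```

```text
t 21.05 finger ang 940.2 r 56.4 z 213.3 F [-0.3  0.3  0.8] |F| 0.9 Tq [0.09 0.02 0.  ]
[1, 0.2, 0.2, -0.02, 0], [1, 0.5, 0.3, -0.02, 0], [1, 0.8, 0.4, -0.03, 0], [1, 1.1, 0.5, -0.04, 0], 
side 236 ang 154.2 len 41 mid [ 451.4 -247.4] ztop 216.4
scene 700 ang 64.7 len 134 mid [ 496.7 -200.6] ztop 215.3
```

View pics/side4.png

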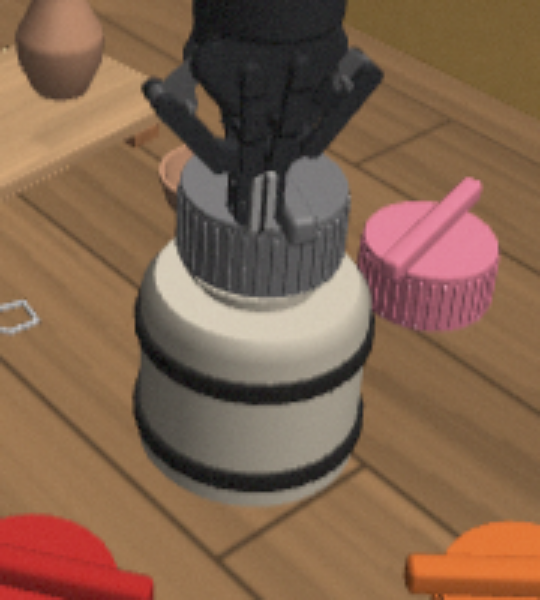

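The scene view gives the bar at about 964° (2.30 turns); the fingertip is beside its near end at (265,205). I'll nudge it a few degrees more, back off and rise.

Emit:
{"fn": "jog_arm", "kwargs": {"targets": [[1,0.2,0.2,0,0],[1,0.5,0.3,0,0],[1,0.5,0.3,0,0],[1,0,0,0,0],[1,-0.6,-0.5,0,0],[0.2,-0.6,-0.5,-1.5,0],[0.2,-0.6,-0.5,-3,0],[0.2,-3,0,-5,0],[0.2,-6,0,-6,0],[0.2,-8,0,-6,0]]}}

```text
t: 22.45
tcp_pos: [371.1, -206.6, 275.4]
tcp_rot: [[0.939, -0.344, 0.002], [-0.344, -0.939, -0.002], [0.003, 0.001, -1.0]]
contact_force: [0.2, -0.8, 0.4]
gripper_width: 0.396
```

```bash
python3 -c "
from h import *
bar('side',hi=218,lo=200); s=bar('scene',hi=218,lo=200)
W=pts(s);hsv=cv2.cvtColor(s['pixels'],cv2.COLOR_RGB2HSV);d=np.hypot(W[...,0]-490,W[...,1]+198)
cv2.imwrite('pics/scene5.png',cv2.resize(s['pixels'][170:330,170:330],None,fx=3.5,fy=3.5)[:,:,::-1])
s=snapshot('side');cv2.imwrite('pics/side5.png',cv2.resize(s['pixels'][190:390,280:460],None,fx=3,fy=3)[:,:,::-1][:600])
W=pts(s);d=np.hypot(W[...,0]-490,W[...,1]+198);P=W[(d<49)&(W[...,2]>190)&(W[...,2]<200)];A=np.c_[P[:,:2],np.ones(len(P))];print('face plane',np.linalg.lstsq(A,P[:,2],rcond=None)[0],np.median(P[:,2]))
print(status.get_state()['gripper_width'],status.get_state()['tcp_pos'])"
```

```text
side 489 ang 69.7 len 134 mid [ 485.7 -200.1] ztop 215.2
scene 688 ang 69.6 len 134 mid [ 496.9 -200.2] ztop 215.0
face plane [6.33849630e-03 9.56254510e-03 1.94862745e+02] 196.0942555128721
0.403405845770964 [ 371.55674911 -206.77899606  274.66987338]
```

View pics/side5.png

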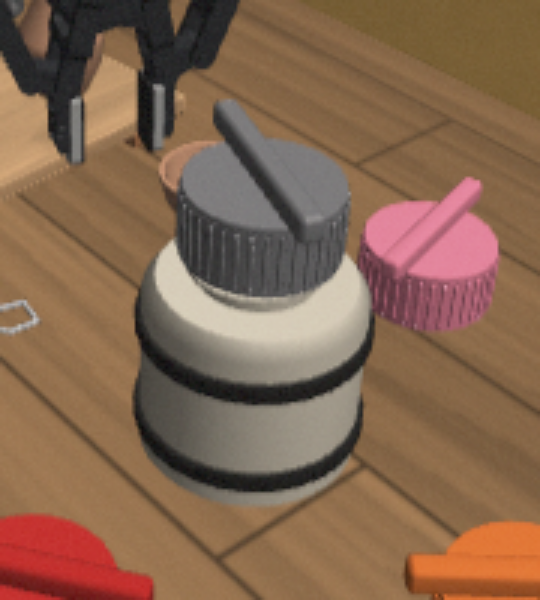

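View pics/scene5.png

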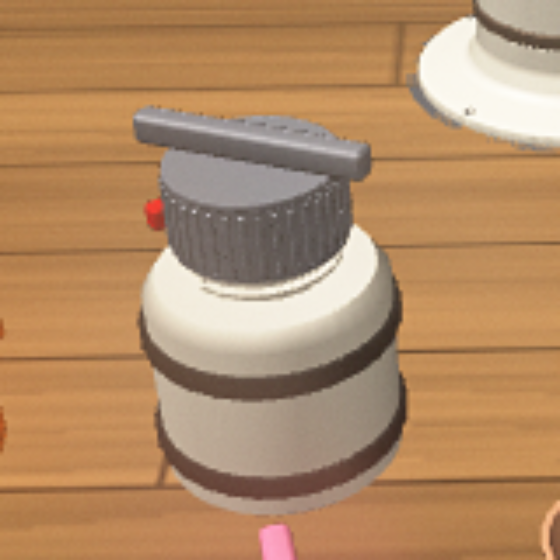

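The bar is at 969.7° (2.31 turns), its face at 196 mm (+18) and level: the lid is free, and the jaws are already square to the bar. Now I'll go over the centre and down.

Emit:
{"fn": "jog_arm", "kwargs": {"targets": [[0.2,2.5,-1.2,0,0],[0.2,5,-2.4,0,0],[0.2,7.5,-3.5,0,0],[0.2,9.5,-4.4,0.5,0],[0.2,10.8,-4.85,1,0],[0.2,10.8,-4.85,2,0],[0.2,10.8,-4.85,3,0],[0.2,10.8,-4.85,3,0],[0.2,10.8,-4.85,3,0],[0.2,10.8,-4.85,3,0]]}}

```text
t: 23.85
tcp_pos: [489.7, -198.4, 243.9]
tcp_rot: [[0.939, -0.344, 0.001], [-0.344, -0.939, -0.001], [0.001, 0.0, -1.0]]
contact_force: [0.3, -0.9, 0.5]
gripper_width: 0.398
```

```bash
python3 -c "
from h import *
s=snapshot('side');cv2.imwrite('pics/side6.png',cv2.resize(s['pixels'][160:360,280:460],None,fx=3,fy=3)[:,:,::-1][:600])
s=snapshot('wrist');cv2.imwrite('pics/wrist6.png',s['pixels'][:,:,::-1])
rows([(490,-198.5,211)]);print(status.get_state()['tcp_pos'])"
```

```text
[0.03 0.01 3.26] ()
[ 489.68368628 -198.31845646  243.6338238 ]
```

View pics/side6.png

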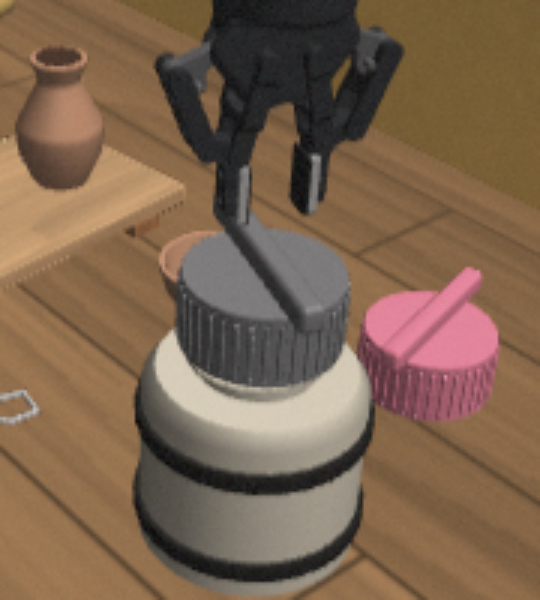

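View pics/wrist6.png

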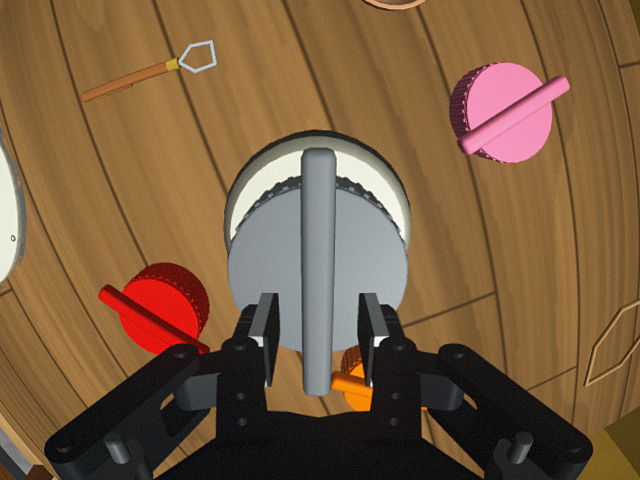

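Wrist view: the bar (318, 150–395) runs square and centred between the pads (268 and 370). I'll go down and grip.

Emit:
{"fn": "jog_arm", "kwargs": {"targets": [[0.2,0,0,1,0],[0.2,0,0,2,0],[0.2,0,0,2.8,0],[0.2,0,0,3.2,0],[0.2,0,0,3.2,0],[1,0,0,3.2,0],[1,0,0,3.2,0],[1,0,0,3.2,0],[1,0,0,3.2,0],[1,0,0,3.2,0]], "force": 60}}

```text
t: 25.2
tcp_pos: [489.7, -198.2, 211.7]
tcp_rot: [[0.939, -0.344, 0.0], [-0.344, -0.939, -0.0], [0.0, 0.0, -1.0]]
contact_force: [-3.2, 2.4, 5.8]
gripper_width: 0.166
```

```bash
python3 -c "
from h import *
s=snapshot('side');cv2.imwrite('pics/side7.png',cv2.resize(s['pixels'][160:360,280:460],None,fx=3,fy=3)[:,:,::-1][:600])
st=status.get_state();print(st['gripper_width'],st['tcp_pos'],st['contact_force'],st['wrist_torque'])"
```

```text
0.16951750459660353 [ 489.68751087 -198.18783912  211.6699182 ] [-3.18160496  1.93942283  5.30516443] [0.37857617 0.60474588 0.01381924]
```

View pics/side7.png

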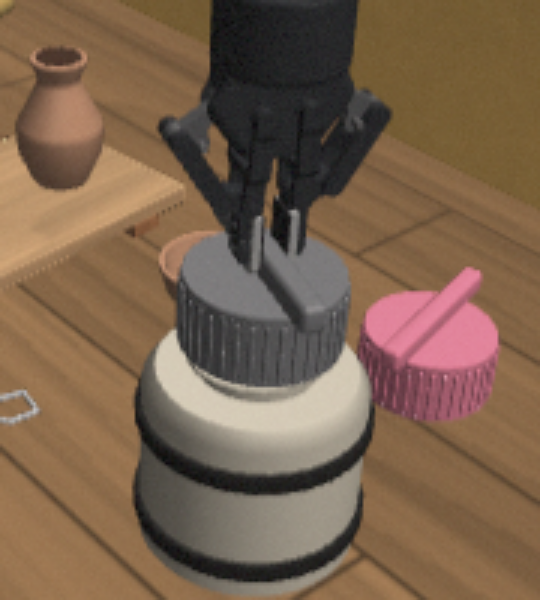

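The bar is gripped (opening about 14–16 mm, small forces). I'll lift slowly straight up.

Emit:
{"fn": "jog_arm", "kwargs": {"targets": [[1,0,0,-0.2,0],[1,0,0,-0.5,0],[1,0,0,-0.8,0],[1,0,0,-1.2,0],[1,0,0,-1.7,0],[1,0,0,-2.3,0],[1,0,0,-3,0],[1,0,0,-4,0],[1,0,0,-5,0],[1,0,0,-6,0]]}}

```text
t: 26.5
tcp_pos: [489.8, -198.2, 272.2]
tcp_rot: [[0.939, -0.344, 0.0], [-0.344, -0.939, -0.0], [0.0, 0.0, -1.0]]
contact_force: [1.1, 0.0, -2.6]
gripper_width: 0.166
```

```bash
python3 -c "
from h import *
s=snapshot('side');cv2.imwrite('pics/side8.png',cv2.resize(s['pixels'][130:330,280:460],None,fx=3,fy=3)[:,:,::-1][:600])
st=status.get_state();print(st['gripper_width'],st['tcp_pos'],st['contact_force'],st['wrist_torque'])
rows([(487,0,290),(482,193,285),(482,193,150)])"
```

```text
0.16230583597581097 [ 490.01009966 -198.39319345  273.45733604] [-0.30114503  0.01769177 -0.62881972] [-0.00190538  0.00754291  0.02413965]
[ -7.1  -18.53  -1.68] ()
[-14.21 -36.48  -1.2 ] ()
[-14.23 -36.48  12.3 ] ()
```

View pics/side8.png

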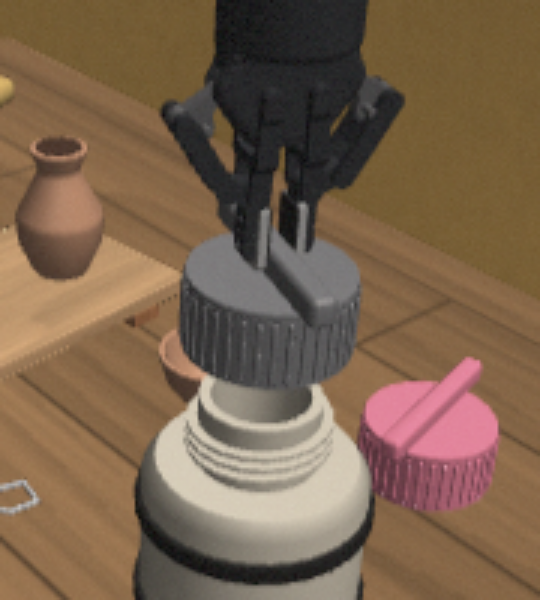

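The lid is off and hanging level over the open neck. Next, up a bit and across to the board.

Emit:
{"fn": "jog_arm", "kwargs": {"targets": [[1,-0.4,-1,-1,0],[1,-1.4,-3.6,-1.5,0],[1,-2.8,-7.2,-1.7,0],[1,-4.3,-11,-1.7,0],[1,-5.9,-15,-1.7,0],[1,-7.5,-19.2,-1.7,0],[1,-9.1,-23.4,-1.5,0],[1,-10.7,-27.4,-1,0],[1,-12.2,-31.3,0,0],[1,-13.3,-34.1,1,0]]}}

```text
t: 27.8
tcp_pos: [481.3, 169.9, 261.4]
tcp_rot: [[0.939, -0.343, 0.0], [-0.343, -0.939, 0.0], [0.0, -0.0, -1.0]]
contact_force: [0.5, -0.6, -2.2]
gripper_width: 0.168
```

```bash
python3 -c "
from h import *
st=status.get_state();print(st['gripper_width'],st['tcp_pos'],st['contact_force'])
rows([(482,193,150)])"
```

```text
0.16783974683076738 [481.34320693 169.92346084 261.38468958] [ 0.539203   -0.56360542 -2.2226053 ]
[-0.73 -2.19 11.14] ()
```

Emit:
{"fn": "jog_arm", "kwargs": {"targets": [[1,-0.4,-1.1,1,0],[1,-0.7,-2.0,2.5,0],[1,-0.75,-2.2,4,0],[1,-0.75,-2.2,5.5,0],[1,-0.75,-2.2,7,0],[1,-0.75,-2.2,8.5,0],[1,-0.75,-2.2,10,0],[1,-0.75,-2.2,11,0],[1,-0.75,-2.2,11.5,0],[1,-0.75,-2.2,11.5,0]]}}

```text
t: 29.05
tcp_pos: [482.6, 191.0, 146.2]
tcp_rot: [[0.939, -0.344, -0.0], [-0.344, -0.939, -0.0], [-0.0, 0.0, -1.0]]
contact_force: [-0.7, -0.1, -1.8]
gripper_width: 0.167
```

```bash
python3 -c "
from h import *
st=status.get_state();print(st['gripper_width'],st['tcp_pos'],st['contact_force'])
s=snapshot('side');cv2.imwrite('pics/side9.png',cv2.resize(s['pixels'][100:300,170:390],None,fx=3,fy=3)[:,:,::-1])
W=pts(s);hsv=cv2.cvtColor(s['pixels'],cv2.COLOR_RGB2HSV)
d=np.hypot(W[...,0]-482,W[...,1]-193)
m=(d<62)&(W[...,2]>70)&(W[...,2]<140)&(hsv[...,1]<60)&(hsv[...,2]<150)
P=W[m&(d<56)&(W[...,2]<134)&(W[...,2]>90)]
A=np.c_[2*P[:,:2],np.ones(len(P))];b=(P[:,:2]**2).sum(1);c=np.linalg.lstsq(A,b,rcond=None)[0];print('circle',c[:2],np.sqrt(c[2]+c[0]**2+c[1]**2),len(P))
P=W[m];print(np.percentile(P[:,2],[1,5,50,95]))
"
```

```text
0.16696840408283203 [482.59347327 190.9538118  146.21155909] [-0.6582775  -0.12647301 -1.82819779]
circle [478.4910152  182.35035672] 39.720512443200604 1020
[ 83.91550595  87.94980411 120.1843567  132.04201657]
```

View pics/side9.png

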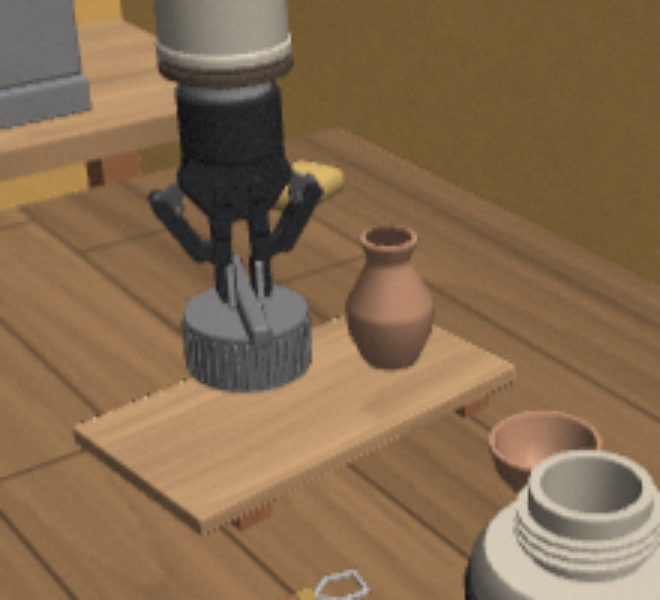

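The lid hangs level over the board's clear part with its bottom edge about 83 mm up, so 54–55 mm to lower, slowly at the end.

Emit:
{"fn": "jog_arm", "kwargs": {"targets": [[1,0,-0.2,0.8,0],[1,0,-0.2,1.7,0],[1,0,-0.2,2.6,0],[1,0,-0.2,3.4,0],[1,0,-0.2,4.1,0],[1,0,-0.2,4.6,0],[1,0,-0.2,4.9,0],[1,0,-0.2,5.1,0],[1,0,-0.2,5.2,0],[1,0,-0.2,5.2,0]]}}

```text
t: 30.35
tcp_pos: [483.3, 192.8, 94.4]
tcp_rot: [[0.939, -0.344, 0.0], [-0.344, -0.939, -0.0], [0.0, 0.0, -1.0]]
contact_force: [-0.4, -0.1, -2.0]
gripper_width: 0.168
```

```bash
python3 -c "
from h import *
st=status.get_state();print(st['gripper_width'],st['tcp_pos'],st['contact_force'])"
```

```text
0.16845420826091842 [483.30944866 192.81373893  94.36267909] [-0.43468541 -0.13737766 -2.01713936]
```

Emit:
{"fn": "jog_arm", "kwargs": {"targets": [[1,0,0,0.05,0],[1,0,0,0.1,0],[1,0,0,0.15,0],[1,0,0,0.2,0],[1,0,0,0.25,0],[1,0,0,0.25,0],[1,0,0,0.25,0],[1,0,0,0.25,0],[1,0,0,0.25,0],[1,0,0,0.25,0]]}}

```text
t: 31.6
tcp_pos: [483.3, 192.8, 91.9]
tcp_rot: [[0.939, -0.344, 0.0], [-0.344, -0.939, -0.0], [0.0, 0.0, -1.0]]
contact_force: [0.8, 0.3, -0.4]
gripper_width: 0.169
```

```bash
python3 -c "
from h import *
st=status.get_state();print(st['gripper_width'],st['tcp_pos'],st['contact_force'],st['wrist_torque'])
s=snapshot('side');cv2.imwrite('pics/side10.png',cv2.resize(s['pixels'][150:280,190:350],None,fx=4,fy=4)[:,:,::-1])"
```

```text
0.16931570767700121 [483.32149686 192.81435358  91.85078722] [ 0.81368665  0.32635209 -0.37459249] [-0.03402002 -0.15928466 -0.01511203]
```

View pics/side10.png

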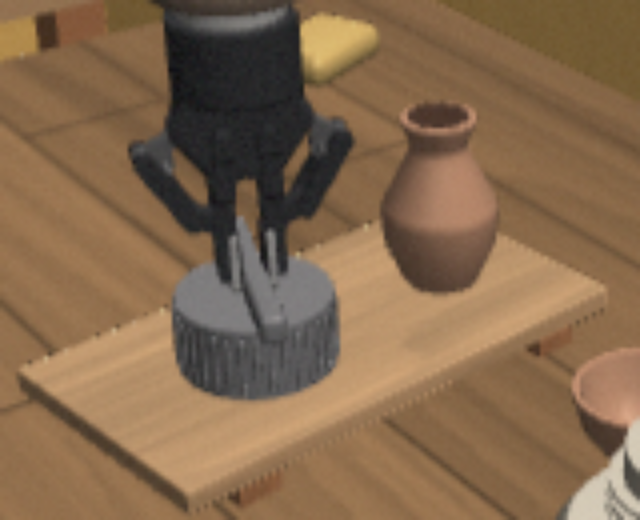

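The force reading has gone from -2.0 to about -0.4 N, so the board is taking the weight. I'll go another 0.5 mm to seat it.

Emit:
{"fn": "jog_arm", "kwargs": {"targets": [[1,0,0,0.02,0],[1,0,0,0.05,0],[1,0,0,0.05,0],[1,0,0,0.05,0],[1,0,0,0.05,0],[1,0,0,0.05,0],[1,0,0,0.05,0],[1,0,0,0.05,0],[1,0,0,0.05,0],[1,0,0,0.05,0]]}}

```text
t: 32.9
tcp_pos: [483.4, 192.9, 91.7]
tcp_rot: [[0.939, -0.344, 0.001], [-0.344, -0.939, 0.0], [0.001, -0.0, -1.0]]
contact_force: [-0.2, -0.0, 6.3]
gripper_width: 0.167
```

Contact at +6 N: it's seated. I'll release and rise straight up.

Emit:
{"fn": "jog_arm", "kwargs": {"targets": [[0.5,0,0,0,0],[0.2,0,0,0,0],[0.2,0,0,0,0],[0.2,0,0,0,0],[0.2,0,0,0,0],[0.2,0,0,-0.5,0],[0.2,0,0,-2,0],[0.2,0,0,-5,0],[0.2,0,0,-9,0],[0.2,0,0,-14,0]]}}

```text
t: 34.15
tcp_pos: [482.8, 192.7, 233.3]
tcp_rot: [[0.939, -0.344, -0.0], [-0.344, -0.939, -0.0], [-0.0, 0.0, -1.0]]
contact_force: [0.7, 0.1, 0.1]
gripper_width: 0.4
```

Emit:
{"fn": "jog_arm", "kwargs": {"targets": [[0.2,-1,0,-2,0],[0.2,-3,0,-4,0],[0.2,-6,0,-5,0],[0.2,-9,0,-5,0],[0.2,-11,0,-5,0],[0.2,-11,0,-5,0],[0.2,-11,0,-5,0],[0.2,-11,0,-5,0],[0.2,-11,0,-5,0],[0.2,-11,0,-5,0]]}}

```text
t: 35.4
tcp_pos: [380.2, 230.5, 281.2]
tcp_rot: [[0.939, -0.344, -0.0], [-0.344, -0.939, -0.0], [-0.0, 0.0, -1.0]]
contact_force: [0.5, 0.6, -0.1]
gripper_width: 0.404
```

```bash
python3 -c "
from h import *
st=status.get_state();print(st['t'],st['gripper_width'],st['tcp_pos'],st['contact_force'])
for n in ['side','scene']:
    s=snapshot(n);cv2.imwrite(f'pics/{n}11.png',s['pixels'][:,:,::-1])
    bar(n,lo=86,hi=100,s=s,c=np.array([483,193]))
    W=pts(s);d=np.hypot(W[...,0]-483,W[...,1]-193);P=W[(d<49)&(abs(W[...,2]-76)<4)];A=np.c_[P[:,:2],np.ones(len(P))];print(n,'face slope',np.linalg.lstsq(A,P[:,2],rcond=None)[0][:2],np.median(P[:,2]))
    P=W[(d<62)&(W[...,2]>38)&(W[...,2]<70)]
    A=np.c_[2*P[:,:2],np.ones(len(P))];b=(P[:,:2]**2).sum(1);c=np.linalg.lstsq(A,b,rcond=None)[0];r=np.sqrt(c[2]+c[0]**2+c[1]**2);th=np.radians(5.8);v=c[:2]-[537,199];print('skirt',c[:2],r,'board frame',v@[np.cos(th),np.sin(th)],v@[-np.sin(th),np.cos(th)])
"
```

```text
35.4 0.40435218148110574 [380.18549461 230.54173379 281.16544776] [ 0.49823295  0.6075658  -0.07904251]
side 199 ang 69.9 len 138 mid [481.9 190.9] ztop 96.0
side face slope [0.00378976 0.00726548] 76.46064030855653
skirt [483.560336   192.72463006] 49.111792258416635 board frame -53.80025644475974 -0.8428299248964078
scene 476 ang 69.8 len 135 mid [489.7 189.6] ztop 95.3
scene face slope [-0.0016584  -0.00075728] 76.08496918428978
skirt [484.52415151 191.76829043] 49.22943533697162 board frame -52.93801913002543 -1.891673402933011
```

View pics/scene11.png

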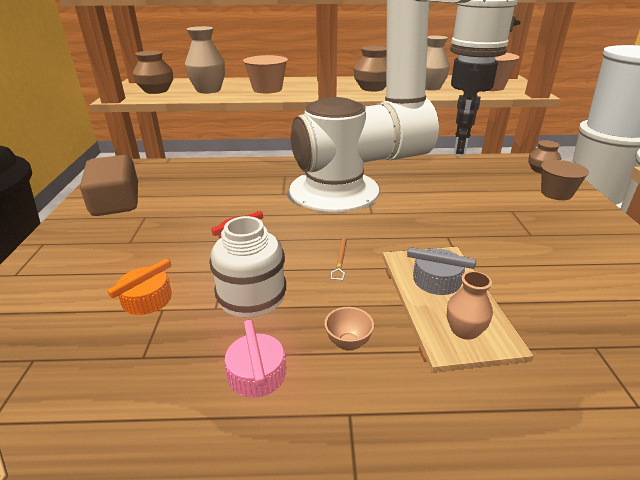

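View pics/side11.png

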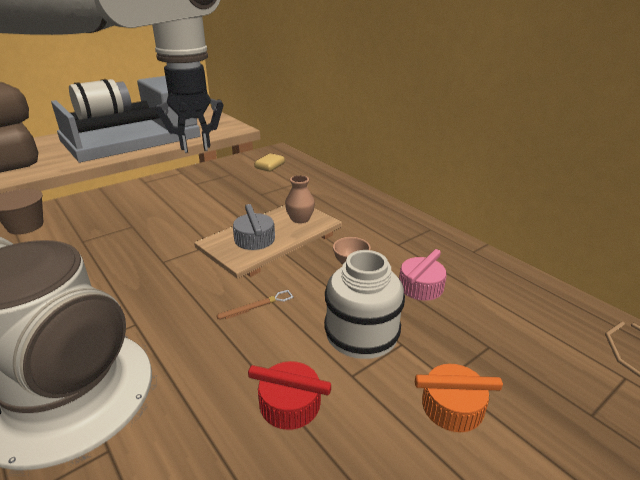

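Scene view: the lid (440,270) lies flat on the board with its bar up and the jar (245,265) is open. The vase (470,305), bowl (349,328), loop tool (340,260) and look-alikes are where they were, and the gripper is clear.

```bash
python3 -c "
from station import robot
print(robot.close_job())"
```

```text
the job is handed in; nothing more can be done
None
```

The jar is open: the lid lies flat on the clear part of the ware board with its bar up, and I handed the job in at 35.5 s of the 72 s allowed.

- **Unscrewing:** I pushed the bar counter-clockwise with the shut fingertips for about 2.31 turns. The lid rose 18 mm, and the force readings taken between pushes stayed around 1 N.
- **Moving the lid:** I gripped the bar at its centre, lifted the lid 60 mm straight up and lowered it onto the board. The contact force was about 6 N before I released it.
- **Position on the board:** Its top face is at 76 mm, as it should be, and level. Its centre is 53–54 mm from the board's centre towards the clear end and within 2 mm of the middle line, so there is more than 35 mm of board all round.
- **Bystanders:** By eye in both views, the vase, bowl, loop tool and coloured look-alikes are where they started. I did not measure them again.
- **Readings that disagreed:** The single-view bar midpoints differed by up to about 11 mm because each camera sees one side of the bar. I used the skirt circle fits instead, which agreed within about 1.5 mm. The gripper read about 14 mm on the 16 mm bar, but the lid did not slip.

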